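# Clear the cam stop and send the fixture slide home

### The arm

A 6-joint arm with a two-finger parallel gripper is mounted at the origin on the work surface. World frame = base frame: x ahead of the robot, y to its left, z up, the work surface at z = 0. Lengths are in m, angles in rad, forces in N, time in s.
With the tool pointing down it reaches from about 0.375 to 0.9 m from the base axis. Payload 3.1 kg.
Tool frame: the origin (TCP) lies midway between the tips of the shut fingers; the grasp point (between the pads) lies 19 mm behind it (manip.hold_point_z is the distance from the TCP to the grasp point, in m); x points along the fingers, y is the direction in which the jaws open and shut, and the axes are right-handed (so a half turn about x gives the same grasp; the last joint's range is limited). The gripper opens to 85 mm and grips with 20 to 120 N. Pads are 22 mm wide; open, the fingers measure 114 mm over their backs; the gripper's body (76 mm by 85 mm) begins 54 mm behind the grasp point. The pads swing forward as they close: fully open they stand 13 mm farther back than shut.
Start: joints at [-1.452, 0.527, 1.433, -0, 1.181, -0.178], TCP at [0.183, -0.598, 0.231] pointing down, gripper open.
Joint ranges: [-3.08, 3.08], [-0.75, 2.2], [0.22, 2.44], [-1.43, 4.57], [0, 2.65], [-2.85, 2.85]. Speed limits (rad/s): [2.79, 2.79, 3.14, 3.14, 3.14, 3.14].

### API

Orientations are given as a unit quaternion [x, y, z, w].
In Python, from station import manip, snapshot gives the robot as it stands.
- The arm moves only by the tool play_rows, never from a script. Its argument "series" is a list of rows, each a list of 4 numbers: the shift along the tool's x, y, z in m, then the turn about the tool's x in degrees. In form: [[tx, ty, tz, spin], ...]. A call has 1 to 20 rows; each row is the pose to reach, as a shift and turn from the pose measured when the call began, along the tool's axes at that moment; what a row does not reach only later rows make up. A row lasts 1/10 s, in which the tool goes at most 50 mm and 8.59 degrees, less where a joint would pass 70% of its speed; a pose out of reach is approached as far as the arm can. A call with a gripper value outside its range is refused whole. "claw" is the opening in per cent of the stroke, from 0 (shut) to 100 (fully open), set as the call begins (left out, the last holds). The fingers move at their own pace and stop on an object; "force" is the grip in N (left out, the last holds). Time passes only in rows, so rows that repeat a pose let the fingers close. It gives the time, the measured TCP pose, the force and the opening at its end, in the units of the state.
- manip.sense(): the state, without advancing time (a new reading comes with each control period).
- snapshot(name): name is "scene" or "side" or "wrist"; returns a dict with "image" (400x640x3 uint8, blue, green, red), "depth" (400x640 float32, m along the optical axis (not along the pixel's ray), 0 where there is no reading), "fov_y" (degrees; the focal length in pixels is half the picture's height over the tangent of half this angle, whatever the lens; pixels are square), "cx", "cy" (the principal point, pixels), "R" (3x3) and "t" (3): a world point X has camera coordinates R X + t. Camera axes: x right, y down, z forward; pixel columns grow to the right and rows downward; lengths in m; the calibration is good to about 2 mm. The wrist camera is an equidistant fisheye: a pixel r from the principal point sees the ray r / f radians off the axis. A picture is of the moment at which its call begins.
- manip.sign_off(): hands the job in, once; it reports no verdict.
The state is a dict: "t": time; "q": joint angles; "qd": joint speeds; "tau": joint torques, N m; "tcp_pos": TCP position; "tool_rot": TCP orientation; "force": force on the tool from outside, world axes, zero at the start; "ft_torque": the same for the moment, N m; "finger_gap": opening from 0.0 (shut) to 1.0 (fully open).
Only numpy, scipy, OpenCV 4.12 (cv2) and the standard library are available. Lean on these libraries where they do the work, as an engineer would, in place of code of your own. Each camera call takes 0.05 s, during which the arm holds its last target.

### The job

The slide with the bored block on it has to go up to the stop bar of the grinding fixture, but the eccentric cam is turned across its way. First push the upright post of the cam's lever round gently with a fingertip until the cam's low side faces the slide (lever pointing straight away from the slide); only then push the slide forward until it is fully home against the stop bar, with the cam left like that. Only push: do not grip the post, do not lift the slide, keep the block in its nest on the slide, and leave everything else where it is.

Things in the scene. Friction and masses are not known exactly. Their poses are not given: they have to be found in the camera images.
- fixture: Fixed dark steel base plate, 310 x 270 x 15 mm. Origin: on the upright cam axis, at table height; the plate spans x -215 to +95, y -135 to +135 mm. +x: the way the slide is pushed. Two guide rails (14 mm wide, top 29 mm above the table, x -194 to -20 mm) at y = +/-44.5 mm leave an open channel 75 mm wide.
- stop_face (a point): Middle of the face of the low stop bar that the slide's nose meets, across the end of the channel under the cam; fixed, at (-19.5, 0, 20) mm in the fixture's frame. The bar's top is 25 mm above the table.
- cam_turn (a joint): Cam angle, rad, counter-clockwise from above. 0: lever and lobe point along fixture +x, away from the slide, and the low point (18 mm from the axis) faces the slide; at pi the high point (42 mm) would. Starts 1.2 to 2.3 (lever to fixture +y), range -0.8 to 2.6, no stop or click at 0. Stays where left: friction 0.35 Nm, 5 to 6 N at the post.
- cam: Steel cam disc (60 mm diameter, 27 to 37 mm above the table, centre 12 mm off its axis) with a flat lever on top. Origin: on the cam axis at table height; x points along lever and lobe. The lever is 14 mm wide, 46 to 54 mm above the table, and passes over the slide. Pushing needs only 5 to 6 N at the post; finger contact over 35 N on the cam counts as gripping or forcing.
- post_mid (a point): Centre of the black upright round post at the end of the lever: 16 mm diameter, 54 to 98 mm above the table, 65 mm from the cam axis; this point is half way up, 76 mm above the table. This is what to push, sideways.
- slide: Loose aluminium slide, 80 (x) x 72 x 24 mm, about 0.4 kg, in the channel on the base plate. Origin: centre of its underside, 15 mm above the table; nose at x = +40, flat rear face at -40 mm, top 39 mm above the table. Starts drawn back 38 to 60 mm from home. A 3 mm rim, 5 mm high, on top holds the block. The channel behind it is empty, so a finger can be lowered there.
- slide_nose (a point): Middle of the slide's front face, 27 mm above the table; home, it stands at x = -19.5 mm in the fixture's frame.
- slide_rear (a point): Middle of the slide's rear face, where to push, 27 mm above the table; home, it stands at x = -99.5 mm in the fixture's frame. It slides with dry friction of about 3 to 9 N.
- block: Loose steel block with a row of four bores, 42 x 55 x 22 mm, 0.33 kg, in the nest on top of the slide. Origin: centre of its underside, 39 mm above the table and 8 mm behind the slide's centre; its top is 61 mm above the table.
- spare_block: Bystander: a second bored block, 42 x 55 x 22 mm, lying on the base plate on its -y side.
- plug_gauge: Bystander: upright steel cylinder, 22 mm diameter, 45 mm tall, on the base plate on its -y side; origin at its foot.
- collar: Bystander: steel ring, 38 mm across, 16 mm tall, on the base plate on its +y side; origin at its underside.
- wrench: Bystander: wrench lying on the table to the right.
- screwdriver: Bystander: screwdriver lying on the table to the left.
- roller: Bystander: upright white plastic cylinder, 36 mm diameter, 70 mm tall, on the table to the left.
- oil_can: Bystander: grey bottle, 54 mm diameter, 120 mm tall, on the table to the right.
Things that resemble listed ones, but are neither listed nor needed, are in the scene too. What is meant by the slide is not yellow, and is the smaller of those in its own colour. Leave any turquoise look-alike of the block alone.

How it is judged:
On the way, in this order (a step that is already met when the one before it is completed fails the run):
1. the cam is turned to its low point (within 0.45 rad) while the slide is still drawn back where it started (within 8 mm) (value of joint cam_turn between -0.45 and 0.45 rad and distance of slide from where it was at the start of the episode below 0.008 m), for 0.2 s.
2. the slide is pushed forward fully home against the stop bar (value of joint cam_turn between -0.45 and 0.45 rad and x of slide_nose in the frame of fixture above -0.0225 m and z of slide in the frame of fixture below 0.018 m and angle between the x axis of slide and the x axis of fixture, either way round below 0.06 rad and distance between block and slide below 0.03 m), for 0.2 s.
At the end, for the whole second after the job is handed in: The slide lies at rest in its channel with its nose within 3 mm of the stop bar, not raised (under 3 mm) and straight, the block in its nest on it, and the cam at rest within 0.45 rad of its low point (all of step 2 and linear speed of slide below 0.01 m/s and velocity of joint cam_turn between -0.05 and 0.05 rad/s); the robot touches nothing.
It fails at once if the slide is lifted (8 mm or more off the base plate) (z of slide in the frame of fixture above 0.023 m).
It fails at once if the block leaves its nest on the slide (distance between block and slide above 0.033 m).
It fails at once if the cam's post is gripped or forced (over 35 N) (contact force between the fingers and cam above 35 N).
It fails at once if a bystander is disturbed (moved more than 20 mm) (distance of any of spare_block, plug_gauge, collar, wrench, screwdriver, roller, oil_can from where it was at the start of the episode above 0.02 m).
It also fails if it takes over 54 s, if anything falls off the work surface, if the arm or the gripper's body presses on something with over 40 N, if the wrist force passes 120 N, or if a joint passes its speed limit or range.

## Working session

There is one attempt and no reset: what is moved stays moved. The work goes in short steps, Python scripts to look and compute and a tool call to move; the robot and the scene stay as the last step left them, time stands still between calls to the robot, and variables do not carry over. Pictures are saved under pics/ and viewed, and the job is handed in when it is done.

Besides the shell and the picture viewer there is one more tool, called after "Call:" as name(argument=value, ...), one argument or row to a line, values as JSON. play_rows: Moves the arm, as the interface text tells. Its arguments: {"type":"object","properties":{"series":{"type":"array","items":{"type":"array","items":{"type":"number"}}},"claw":{"type":"number"},"force":{"type":"number"}},"required":["series"]}

```bash
ls; mkdir -p pics; cat > h.py <<'E'
import numpy as np, cv2, pickle
from station import manip, snapshot
def grab(n):
    s=snapshot(n); pickle.dump(s,open(f'{n}.pkl','wb')); return s
def load(n): return pickle.load(open(f'{n}.pkl','rb'))
def f_of(s): return 200/np.tan(np.radians(s['fov_y'])/2)
def px(s,u,v,z=None):
    f=f_of(s); R=np.array(s['R']);t=np.array(s['t'])
    d=np.array([(u-s['cx'])/f,(v-s['cy'])/f,1.])
    if z is None:
        return R.T@(d*s['depth'][int(v),int(u)]-t)
    c=-R.T@t; w=R.T@d; return c+w*(z-c[2])/w[2]
def proj(s,X):
    c=np.array(s['R'])@X+np.array(s['t']); f=f_of(s); return c[0]/c[2]*f+s['cx'],c[1]/c[2]*f+s['cy']
def crop(s,u0,v0,u1,v1,name,k):
    im=s['image'][v0:v1,u0:u1]; cv2.imwrite(f'pics/{name}.png',cv2.resize(im,None,fx=k,fy=k,interpolation=cv2.INTER_CUBIC))
E
python3 - <<'E'
from h import *
print(manip.sense())
for n in ['scene','side','wrist']:
    s=grab(n); cv2.imwrite(f'pics/{n}0.png',s['image']); print(n,s['fov_y'],s['cx'],s['cy'],np.round(-np.array(s['R']).T@s['t'],3))
E
```

```text
pics
{'t': 0.0, 'q': array([-1.45248367e+00,  5.28459356e-01,  1.43389812e+00,  2.82548692e-06,
        1.18138547e+00, -1.78478804e-01]), 'qd': array([-0.00070683, -0.00068809, -0.0022668 ,  0.0004245 , -0.00076832,
       -0.00061256]), 'tau': array([ 1.86255231e-03, -4.42346871e+01, -1.78021735e+01,  3.14164413e-05,
        8.22048343e-03,  8.06831082e-06]), 'tcp_pos': array([ 0.18273994, -0.59694648,  0.23033912]), 'tool_rot': array([ 0.6993588 ,  0.10530636, -0.69931122,  0.10378662]), 'force': array([ 0.93925243,  0.08525679, -0.50583354]), 'ft_torque': array([-0.01065018,  0.03141237, -0.029376  ]), 'finger_gap': 1.0020341371730892}
scene 53.06162420548055 312.6851041780311 198.211488276702 [ 1.604 -0.17   0.933]
side 55.82243163316996 318.39468940206604 199.99486255399373 [0.042 0.834 0.615]
wrist 65.70646984690485 318.9270160779489 202.74875819202984 [ 0.262 -0.574  0.373]
```

View pics/scene0.png

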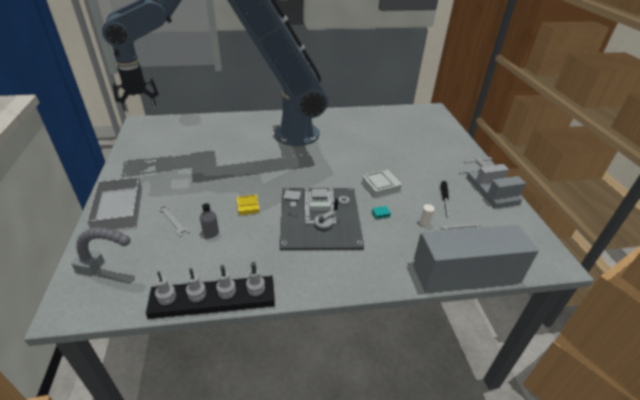

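View pics/side0.png

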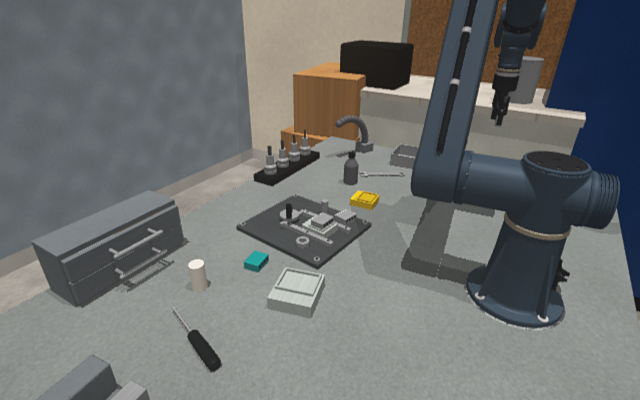

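View pics/wrist0.png

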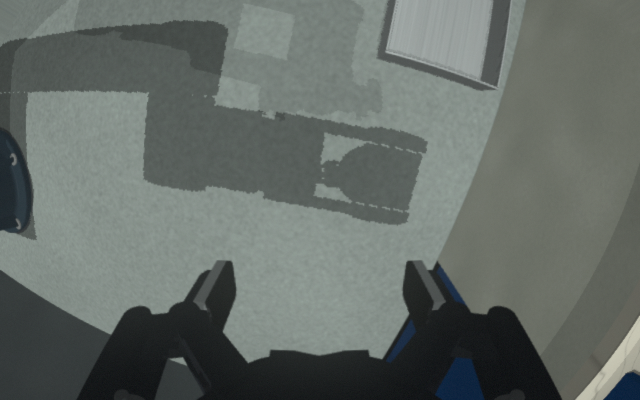

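Slide candidates in the scene view are the small grey one in the fixture at (319,207), the larger grey one at (381,182) and the yellow one at (248,204). The turquoise piece at (381,212) only resembles the block. I choose the one in the channel at (319,207) and will check it in a crop.

```bash
python3 - <<'E'
from h import *
s=load('scene'); crop(s,270,175,375,255,'sc1',7)
s=load('side'); crop(s,230,185,380,270,'sd1',5)
E
```

```text
(no output)
```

View pics/sc1.png

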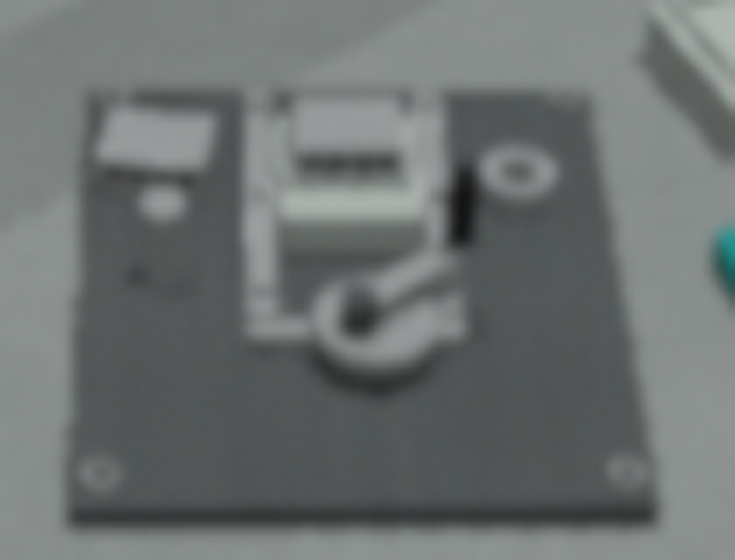

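View pics/sd1.png

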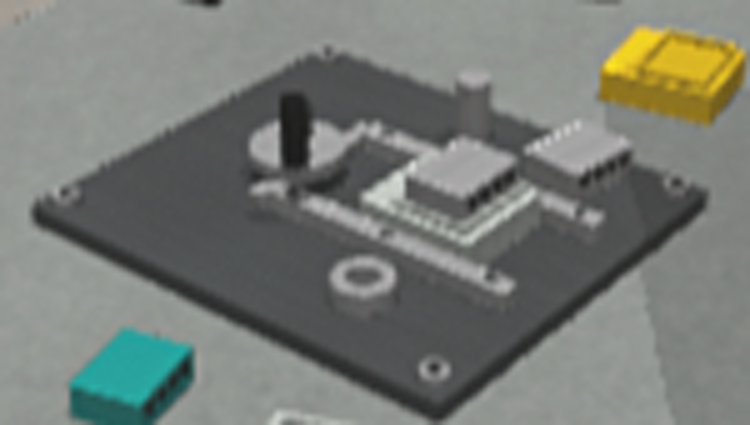

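```bash
cat > fit.py <<'E'
from h import *
from scipy.optimize import least_squares
sc,sd=load('scene'),load('side')
C={'pp':(.095,.135),'mp':(-.215,.135),'mm':(-.215,-.135),'pm':(.095,-.135)}
a=lambda u,v:(270+u/7-.5,175+v/7-.5); b=lambda u,v:(230+u/5-.5,185+v/5-.5)
obs=[(sc,'pm',a(72,510)),(sc,'pp',a(655,510)),(sc,'mm',a(88,92)),(sc,'mp',a(590,92)),
(sd,'pp',b(35,208)),(sd,'mp',b(437,408)),(sd,'mm',b(708,197)),(sd,'pm',b(325,48))]
for s,k,p in obs: print(k,np.round(px(s,*p,z=.015),4))
def fx(P,x,y,z):
    c,n=np.cos(P[2]),np.sin(P[2]); return np.array([P[0]+c*x-n*y,P[1]+n*x+c*y,z])
def r(P): return np.concatenate([(px(s,*p,z=.015)-fx(P,*C[k],.015))[:2] for s,k,p in obs])
o=least_squares(r,[.65,0,0]); print(o.x,np.round(r(o.x).reshape(-1,2)*1000,1))
P=o.x; np.save('P.npy',P)
E
python3 fit.py; python3 - <<'E'
from h import *
sc,sd=load('scene'),load('side')
# draw projections of predicted features
P=np.load('P.npy')
from fit import fx
for s,n,(u0,v0,u1,v1),k in [(sc,'sc2',(270,175,375,255),7),(sd,'sd2',(230,185,380,270),5)]:
    im=cv2.resize(s['image'][v0:v1,u0:u1],None,fx=k,fy=k,interpolation=cv2.INTER_CUBIC)
    def L(pts,c):
        q=[proj(s,fx(P,*p)) for p in pts]; q=np.array([((u-u0+.5)*k,(v-v0+.5)*k) for u,v in q],int)
        cv2.polylines(im,[q],False,c,1)
    L([(.095,.135,.015),(-.215,.135,.015),(-.215,-.135,.015),(.095,-.135,.015),(.095,.135,.015)],(0,255,0))
    for y in(.0375,-.0375): L([(-.194,y,.029),(-.02,y,.029)],(0,0,255))
    for th in (1.2,1.6,2.0): L([(0,0,.054),(.065*np.cos(th),.065*np.sin(th),.054),(.065*np.cos(th),.065*np.sin(th),.098)],(255,255,0))
    for d in (.04,.06): L([(-.0995-d,-.036,.039),(-.0195-d,-.036,.039),(-.0195-d,.036,.039),(-.0995-d,.036,.039)],(255,0,255))
    cv2.imwrite(f'pics/{n}.png',im)
E
```

```text
pm [ 0.7208 -0.1307  0.015 ]
pp [0.7513 0.1308 0.015 ]
mm [ 0.4148 -0.0993  0.015 ]
mp [0.444  0.1687 0.015 ]
pp [0.744  0.1379 0.015 ]
mp [0.4407 0.1728 0.015 ]
mm [ 0.4091 -0.0908  0.015 ]
pm [ 0.7177 -0.1289  0.015 ]
[ 0.63990984  0.01326207 -0.1133215 ] [[ 1.7  0.9]
 [ 1.7 -5.8]
 [ 3.8 -2.8]
 [ 2.4 -3. ]
 [-5.6  1.2]
 [-0.8  1.1]
 [-1.9  5.7]
 [-1.3  2.7]]
pm [ 0.7208 -0.1307  0.015 ]
pp [0.7513 0.1308 0.015 ]
mm [ 0.4148 -0.0993  0.015 ]
mp [0.444  0.1687 0.015 ]
pp [0.744  0.1379 0.015 ]
mp [0.4407 0.1728 0.015 ]
mm [ 0.4091 -0.0908  0.015 ]
pm [ 0.7177 -0.1289  0.015 ]
[ 0.63990984  0.01326207 -0.1133215 ] [[ 1.7  0.9]
 [ 1.7 -5.8]
 [ 3.8 -2.8]
 [ 2.4 -3. ]
 [-5.6  1.2]
 [-0.8  1.1]
 [-1.9  5.7]
 [-1.3  2.7]]
```

```bash
sleep 1
```

```text
(no output)
```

View pics/sc2.png

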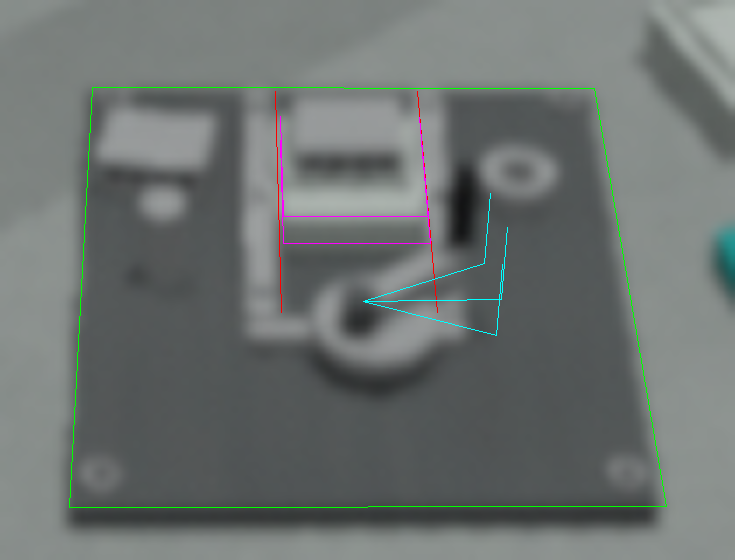

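View pics/sd2.png

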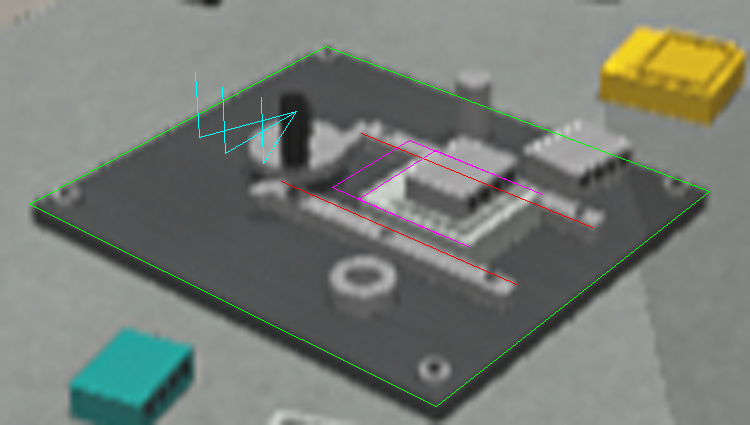

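```bash
cat >> h.py <<'E'
from scipy.spatial.transform import Rotation as Ro
def rel(target, st=None):
    st=st or manip.sense(); R=Ro.from_quat(st['tool_rot']).as_matrix()
    return np.round(R.T@(np.array(target)-st['tcp_pos']),4)
def axes():
    return np.round(Ro.from_quat(manip.sense()['tool_rot']).as_matrix(),3)
E
python3 - <<'E'
from h import *
print(axes()); print(rel([.52,.02,.30]))
sc,sd=load('scene'),load('side')
P=np.load('P.npy')
def infix(X):
    d=X[:2]-P[:2]; c,n=np.cos(P[2]),np.sin(P[2]); return np.round([c*d[0]+n*d[1],-n*d[0]+c*d[1]],4)
a=lambda u,v:(270+u/7-.5,175+v/7-.5); b=lambda u,v:(230+u/5-.5,185+v/5-.5)
for nm,s,p,z in [('posttop sc',sc,a(466,170),.098),('postbase sc',sc,a(461,240),.054),('posttop sd',sd,b(293,97),.098),('postbase sd',sd,b(293,164),.054)]:
    q=infix(px(s,*p,z=z)); print(nm,q,np.hypot(*q),np.arctan2(q[1],q[0]))
E
```

```text
[[-0.     0.292 -0.956]
 [ 0.002 -0.956 -0.292]
 [-1.    -0.002 -0.   ]]
[-0.0685 -0.4916 -0.503 ]
posttop sc [-0.044   0.0486] 0.06555882854353028 2.306559265847711
postbase sc [-0.0446  0.0488] 0.0661105135360481 2.311256883389211
posttop sd [-0.0407  0.0473] 0.06240016025620447 2.281334642481578
postbase sd [-0.0404  0.0487] 0.06327598280548473 2.263308787161088
```

```bash
python3 - <<'E'
from h import *
print(rel([.62,-.05,.30]))
E
```

```text
[-0.0686 -0.3954 -0.5781]
```

Call:
play_rows(
  series=[
    [-0.02, -0.02, -0.03, -5],
    [-0.04, -0.04, -0.06, -11],
    [-0.06, -0.06, -0.09, -16],
    [-0.07, -0.08, -0.12, -22],
    [-0.07, -0.1, -0.15, -27],
    [-0.07, -0.13, -0.18, -32],
    [-0.07, -0.15, -0.21, -38],
    [-0.07, -0.17, -0.24, -43],
    [-0.07, -0.19, -0.27, -49],
    [-0.07, -0.21, -0.3, -54],
    [-0.07, -0.23, -0.33, -59],
    [-0.07, -0.25, -0.36, -65],
    [-0.07, -0.27, -0.39, -70],
    [-0.07, -0.29, -0.42, -76],
    [-0.07, -0.31, -0.45, -81],
    [-0.07, -0.33, -0.48, -87],
    [-0.07, -0.35, -0.51, -93],
    [-0.07, -0.37, -0.54, -99],
    [-0.07, -0.395, -0.57, -105],
    [-0.07, -0.395, -0.578, -108],
  ],
  claw=0,
)

```text
t: 2.15
tcp_pos: [0.6212, -0.0464, 0.3008]
tool_rot: [0.325, 0.629, -0.323, 0.628]
force: [-0.4, 0.4, 1.4]
finger_gap: 0.003
```

```bash
python3 - <<'E'
from h import *
print(manip.sense()['q'],axes())
s=grab('wrist'); cv2.imwrite('pics/w1.png',s['image']); print(-np.array(s['R']).T@s['t'])
E
```

```text
[-0.25535917  0.45778208  1.35351379  0.00357173  1.33144033 -0.874548  ] [[-0.     0.815  0.58 ]
 [ 0.004  0.58  -0.815]
 [-1.     0.002 -0.003]]
[0.57350118 0.01923919 0.44354856]
```

View pics/w1.png

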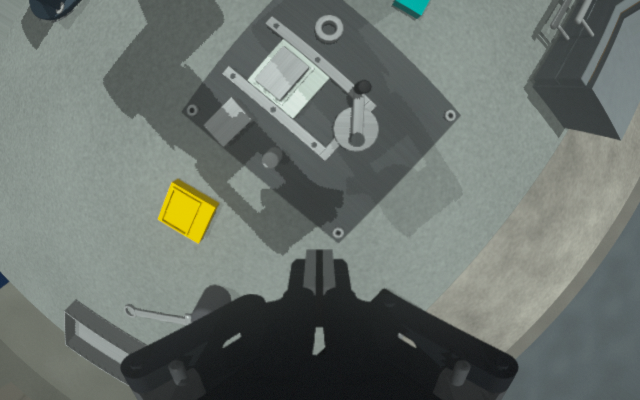

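```bash
cat >> h.py <<'E'
def fproj(s,X):
    c=np.array(s['R'])@np.array(X)+np.array(s['t']); f=f_of(s); rr=np.hypot(c[0],c[1]); th=np.arctan2(rr,c[2])
    return f*th*c[0]/rr+s['cx'],f*th*c[1]/rr+s['cy']
def fx(P,x,y,z):
    c,n=np.cos(P[2]),np.sin(P[2]); return np.array([P[0]+c*x-n*y,P[1]+n*x+c*y,z])
def overlay(s,P,th,d,name,box,k,pr=fproj):
    u0,v0,u1,v1=box
    im=cv2.resize(s['image'][v0:v1,u0:u1],None,fx=k,fy=k,interpolation=cv2.INTER_CUBIC)
    def L(pts,c):
        pts=np.array(pts); pts=np.concatenate([np.linspace(pts[i],pts[i+1],8) for i in range(len(pts)-1)]) if len(pts)>1 else pts
        q=np.array([((u-u0+.5)*k,(v-v0+.5)*k) for u,v in (pr(s,fx(P,*p)) for p in pts)],int)
        cv2.polylines(im,[q],False,c,1)
    L([(.095,.135,.015),(-.215,.135,.015),(-.215,-.135,.015),(.095,-.135,.015),(.095,.135,.015)],(0,255,0))
    for y in(.0375,-.0375): L([(-.194,y,.029),(-.02,y,.029)],(0,0,255))
    L([(.065*np.cos(th)+.008*np.cos(a),.065*np.sin(th)+.008*np.sin(a),.098) for a in np.linspace(0,6.3,9)],(255,255,0))
    L([(.012*np.cos(th)+.03*np.cos(a),.012*np.sin(th)+.03*np.sin(a),.037) for a in np.linspace(0,6.3,20)],(255,255,0))
    L([(-.0995-d,-.036,.044),(-.0195-d,-.036,.044),(-.0195-d,.036,.044),(-.0995-d,.036,.044),(-.0995-d,-.036,.044)],(255,0,255))
    cv2.imwrite(f'pics/{name}.png',im)
E
python3 - <<'E'
from h import *
overlay(load('wrist'),np.load('P.npy'),2.29,.06,'w2',(170,0,470,250),2.6)
E
```

```text
(no output)
```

View pics/w2.png

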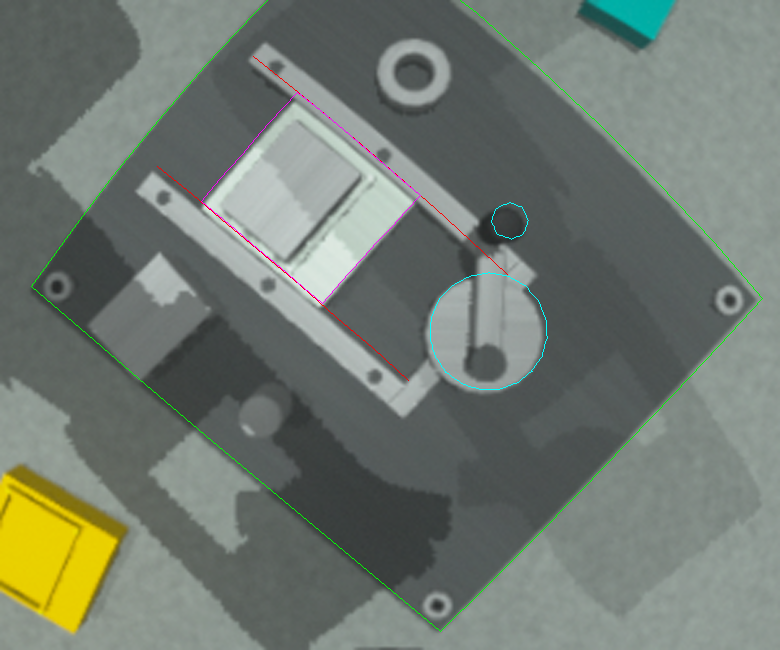

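```bash
cat >> h.py <<'E'
def pushpose(th,off,z):
    P=np.load('P.npy'); t=np.array([np.sin(th),-np.cos(th)]); p=.065*np.array([np.cos(th),np.sin(th)])-off*t
    return fx(P,p[0],p[1],z), np.degrees(np.arctan2(t[1],t[0])+P[2])
def yaw(): 
    R=axes(); return np.degrees(np.arctan2(R[1,1],R[0,1]))
E
python3 - <<'E'
from h import *
T,y=pushpose(2.29,.036,.068); print(T,y,yaw(),rel(T))
E
```

```text
[0.57330115 0.04619053 0.068     ] 34.71449112586303 35.43780146167938 [ 0.233   0.0145 -0.1044]
```

Call:
play_rows(
  series=[
    [0.02, 0.003, -0.03, 0],
    [0.04, 0.007, -0.06, 0],
    [0.07, 0.014, -0.09, 0],
    [0.11, 0.0145, -0.104, 0.7],
    [0.15, 0.0145, -0.104, 0.7],
    [0.18, 0.0145, -0.104, 0.7],
    [0.21, 0.0145, -0.104, 0.7],
    [0.233, 0.0145, -0.104, 0.7],
    [0.233, 0.0145, -0.104, 0.7],
    [0.233, 0.0145, -0.104, 0.7],
  ],
)

```text
t: 3.2
tcp_pos: [0.5734, 0.0455, 0.068]
tool_rot: [0.329, 0.627, -0.328, 0.626]
force: [-0.5, 0.1, -0.4]
finger_gap: -0.001
```

```bash
python3 - <<'E'
from h import *
s=grab('wrist'); cv2.imwrite('pics/w3.png',s['image'])
s=grab('side'); crop(s,230,150,380,270,'sd3',5)
print(manip.sense()['tcp_pos'],yaw(),manip.sense()['force'])
E
```

```text
[0.57458112 0.04550008 0.06934023] 34.69152882196361 [ 0.23440653 -0.10265895 -0.04680579]
```

View pics/w3.png

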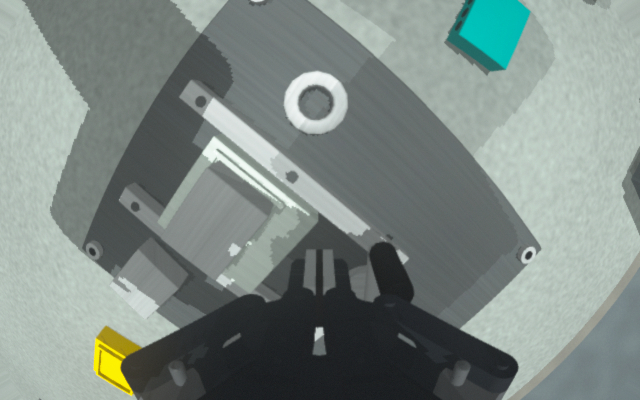

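View pics/sd3.png

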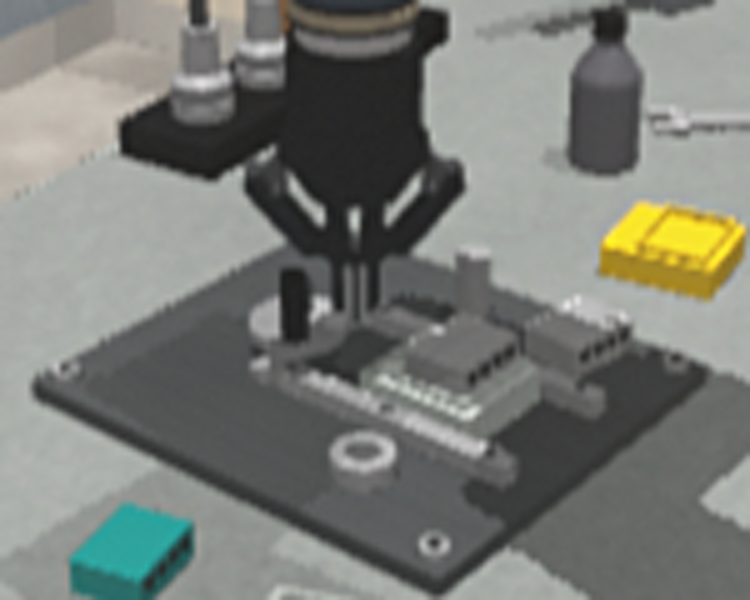

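Call:
play_rows(
  series=[
    [-0.005, 0.003, 0, 0],
    [-0.005, 0.006, 0, 0],
    [-0.005, 0.009, 0, 0],
    [-0.005, 0.011, 0, 0],
    [-0.005, 0.013, 0, 0],
    [-0.005, 0.015, 0, 0],
    [-0.005, 0.017, 0, 0],
    [-0.005, 0.019, 0, 0],
  ],
)

```text
t: 4.1
tcp_pos: [0.5883, 0.0556, 0.0743]
tool_rot: [0.328, 0.627, -0.328, 0.626]
force: [-4.3, -3.8, 3.8]
finger_gap: -0.004
```

```bash
python3 - <<'E'
from h import *
s=grab('wrist'); crop(s,260,200,460,340,'w4',4)
st=manip.sense();print(st['tcp_pos'],yaw(),st['force'])
T,y=pushpose(2.29,.0,.068);print(rel(T))
E
```

```text
[0.58856249 0.05584683 0.07431451] 34.73862528276562 [-3.94051243 -2.68335682  5.06329155]
[ 0.0063  0.018  -0.0007]
```

View pics/w4.png

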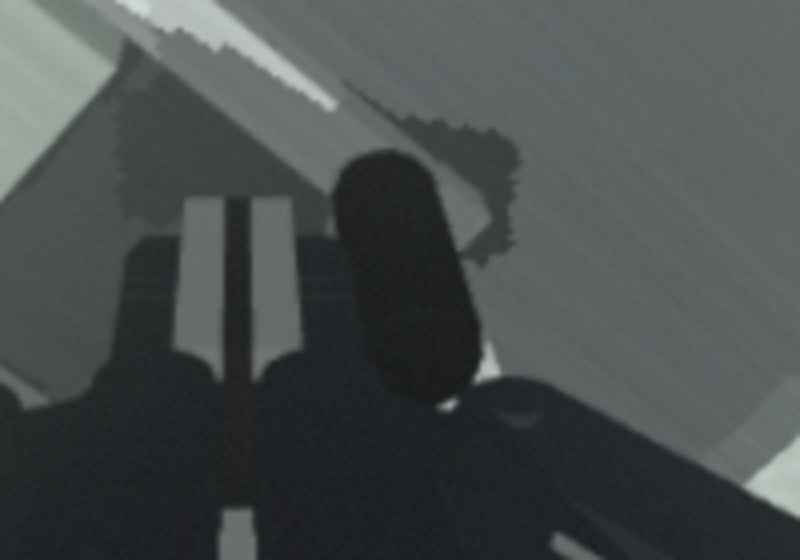

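```bash
python3 - <<'E'
from h import *
y0=yaw()
for th in [2.29]+list(np.arange(2.2,1.25,-.1)):
    T,y=pushpose(th,.019,.082); r=rel(T); print(round(th,2),np.round(r,3),round(y0-y,1))
E
```

```text
2.29 [-0.008 -0.001 -0.001] 0.0
2.2 [-0.008  0.005 -0.002] 5.2
2.1 [-0.008  0.012 -0.003] 10.9
2.0 [-0.008  0.018 -0.004] 16.6
1.9 [-0.008  0.025 -0.003] 22.4
1.8 [-0.008  0.032 -0.002] 28.1
1.7 [-0.008  0.038 -0.   ] 33.8
1.6 [-0.008  0.045  0.002] 39.6
1.5 [-0.008  0.051  0.005] 45.3
1.4 [-0.008  0.056  0.009] 51.0
1.3 [-0.008  0.062  0.013] 56.7
```

Call:
play_rows(
  series=[
    [0, -0.004, -0.001, 0],
    [-0.008, -0.004, -0.001, 0],
    [-0.008, -0.001, -0.001, 0],
    [-0.008, 0.002, -0.002, 2.6],
    [-0.008, 0.005, -0.002, 5.2],
    [-0.008, 0.008, -0.003, 8],
    [-0.008, 0.012, -0.003, 11],
    [-0.008, 0.015, -0.0035, 14],
    [-0.008, 0.018, -0.004, 17],
    [-0.008, 0.022, -0.0035, 20],
    [-0.008, 0.025, -0.003, 22.5],
  ],
)

```text
t: 5.25
tcp_pos: [0.6054, 0.0723, 0.0825]
tool_rot: [0.443, 0.552, -0.446, 0.548]
force: [-4.6, -1.9, 4.7]
finger_gap: -0.0
```

```bash
python3 - <<'E'
from h import *
s=grab('wrist'); crop(s,260,180,460,330,'w5',4)
s=grab('side'); crop(s,230,150,380,270,'sd5',5)
st=manip.sense();print(st['tcp_pos'],yaw(),st['force'])
y0=yaw()
for th in list(np.arange(1.9,-.35,-.1)):
    T,y=pushpose(th,.018,.082); r=rel(T); print(round(th,2),np.round(r,3),round(y0-y,1))
E
```

```text
[0.60598433 0.07251314 0.08245711] 12.242859572502791 [-3.56642035 -2.00073849  3.4285112 ]
1.9 [0.    0.002 0.   ] -0.1
1.8 [ 0.     0.009 -0.001] 5.6
1.7 [ 0.     0.016 -0.002] 11.3
1.6 [ 0.     0.022 -0.002] 17.1
1.5 [ 0.     0.029 -0.002] 22.8
1.4 [ 0.     0.036 -0.001] 28.5
1.3 [0.    0.042 0.001] 34.3
1.2 [0.    0.049 0.004] 40.0
1.1 [0.    0.054 0.007] 45.7
1.0 [0.   0.06 0.01] 51.4
0.9 [0.    0.065 0.015] 57.2
0.8 [0.   0.07 0.02] 62.9
0.7 [0.    0.075 0.025] 68.6
0.6 [0.    0.078 0.03 ] 74.4
0.5 [0.    0.082 0.036] 80.1
0.4 [0.    0.084 0.042] 85.8
0.3 [0.    0.086 0.049] 91.5
0.2 [-0.     0.087  0.056] 97.3
0.1 [-0.     0.088  0.062] 103.0
-0.0 [-0.     0.088  0.069] 108.7
-0.1 [-0.     0.087  0.076] 114.5
-0.2 [-0.     0.086  0.082] 120.2
-0.3 [-0.     0.084  0.089] 125.9
```

View pics/w5.png

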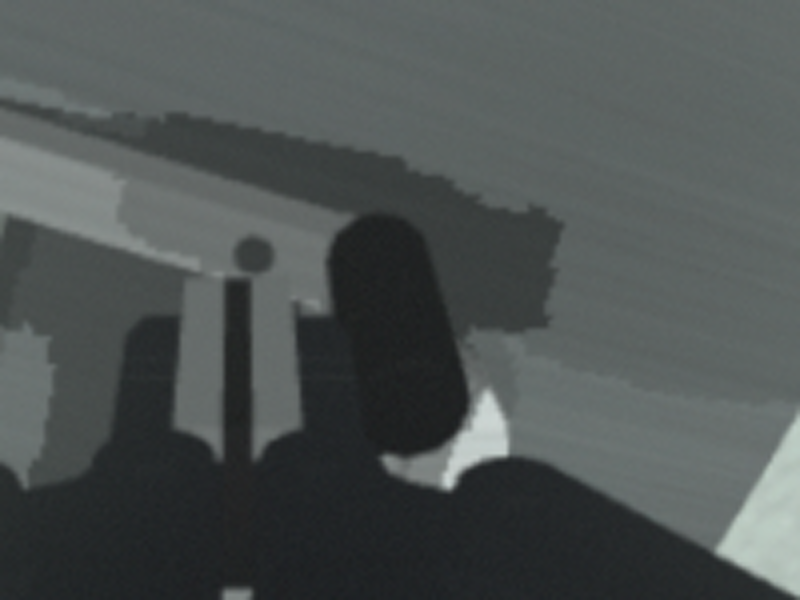

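View pics/sd5.png

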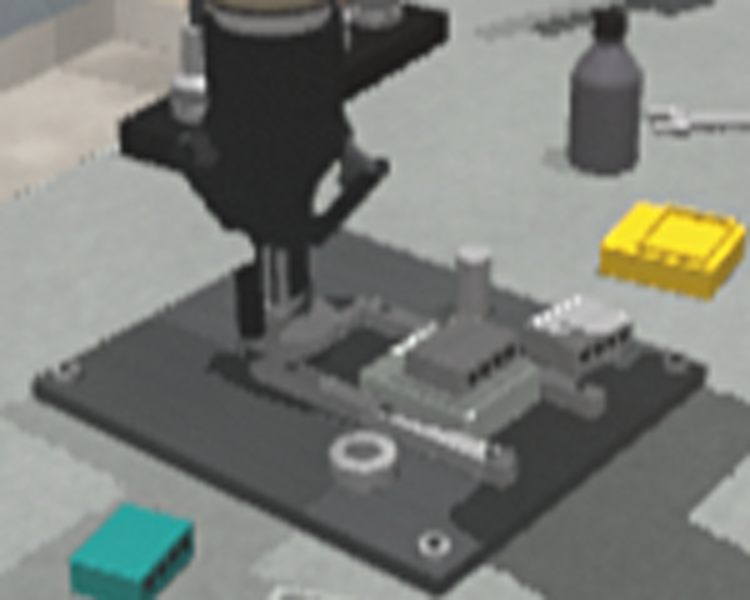

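Call:
play_rows(
  series=[
    [0, 0.005, 0, 2.8],
    [0, 0.009, -0.001, 5.6],
    [0, 0.012, -0.0015, 8.5],
    [0, 0.016, -0.002, 11.3],
    [0, 0.019, -0.002, 14],
    [0, 0.022, -0.002, 17],
    [0, 0.026, -0.002, 20],
    [0, 0.029, -0.002, 23],
    [0, 0.032, -0.001, 26],
    [0, 0.036, -0.001, 28.5],
    [0, 0.039, 0, 31.5],
    [0, 0.042, 0.001, 34.3],
    [0, 0.046, 0.002, 37],
    [0, 0.049, 0.004, 40],
    [0, 0.052, 0.005, 43],
    [0, 0.054, 0.007, 45.7],
    [0, 0.057, 0.0085, 48.5],
    [0, 0.06, 0.01, 51.4],
  ],
)

```text
t: 7.15
tcp_pos: [0.6649, 0.0774, 0.0821]
tool_rot: [-0.637, -0.306, 0.641, -0.301]
force: [-5.1, 3.7, 2.7]
finger_gap: -0.0
```

```bash
python3 - <<'E'
from h import *
s=grab('wrist'); crop(s,260,180,460,330,'w6',4)
st=manip.sense();print(st['tcp_pos'],yaw(),st['force'])
y0=yaw()
for th in list(np.arange(1.,-.35,-.1)):
    T,y=pushpose(th,.018,.082); r=rel(T); print(round(th,2),np.round(r,3),round(y0-y,1))
E
```

```text
[0.66555232 0.07707262 0.08209489] -39.321640771624566 [-4.30746583  2.7218541   1.86687369]
1.0 [0.    0.002 0.001] -0.1
0.9 [ 0.     0.009 -0.001] 5.6
0.8 [-0.     0.016 -0.002] 11.3
0.7 [-0.     0.022 -0.002] 17.1
0.6 [-0.     0.029 -0.001] 22.8
0.5 [-0.     0.036 -0.   ] 28.5
0.4 [-0.     0.042  0.002] 34.3
0.3 [-0.     0.049  0.004] 40.0
0.2 [-0.     0.055  0.007] 45.7
0.1 [-0.     0.06   0.011] 51.4
0.0 [-0.     0.066  0.015] 57.2
-0.1 [-0.    0.07  0.02] 62.9
-0.2 [-0.     0.075  0.025] 68.6
-0.3 [-0.     0.078  0.031] 74.4
```

View pics/w6.png

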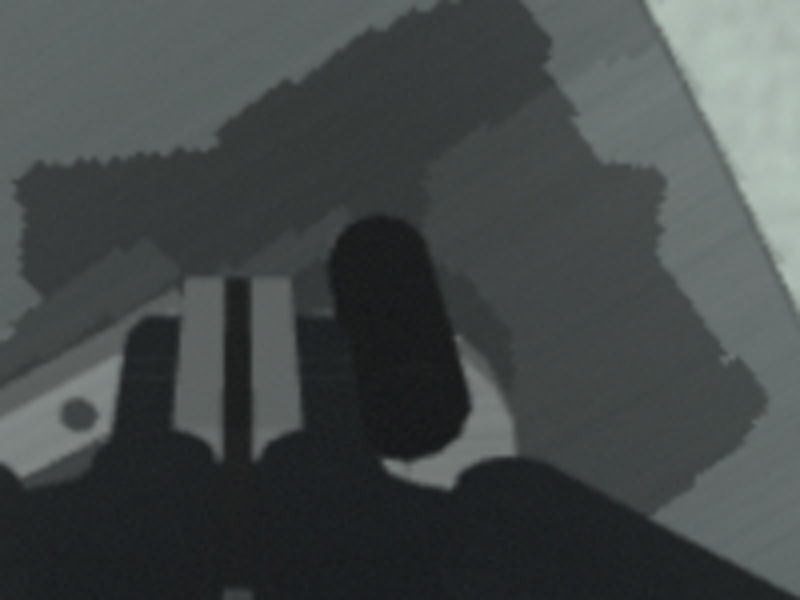

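Call:
play_rows(
  series=[
    [0, 0.005, 0, 2.8],
    [0, 0.009, -0.001, 5.6],
    [0, 0.012, -0.0015, 8.5],
    [0, 0.016, -0.002, 11.3],
    [0, 0.019, -0.002, 14],
    [0, 0.022, -0.002, 17],
    [0, 0.026, -0.0015, 20],
    [0, 0.029, -0.001, 23],
    [0, 0.032, -0.0005, 26],
    [0, 0.036, 0, 28.5],
    [0, 0.039, 0.001, 31.5],
    [0, 0.042, 0.002, 34.3],
    [0, 0.046, 0.003, 37],
    [0, 0.049, 0.004, 40],
    [0, 0.052, 0.0055, 43],
    [0, 0.055, 0.007, 45.7],
    [0, 0.058, 0.009, 48.5],
    [0, 0.06, 0.011, 51.4],
    [0, 0.063, 0.013, 54.3],
    [0, 0.063, 0.013, 54.3],
  ],
)

```text
t: 9.2
tcp_pos: [0.7079, 0.0291, 0.0822]
tool_rot: [-0.705, 0.02, 0.708, 0.024]
force: [1.3, 4.6, 0.9]
finger_gap: 0.0
```

```bash
python3 - <<'E'
from h import *
st=manip.sense();print(st['tcp_pos'],yaw(),st['force'],st['q'])
P=np.load('P.npy')
s=grab('side'); overlay(s,P,0,.06,'sd7',(230,150,380,270),5,proj)
s=grab('scene'); overlay(s,P,0,.06,'sc7',(270,175,375,255),7,proj)
E
```

```text
[0.70785338 0.02906202 0.08217411] -93.61207498511621 [1.26713016 4.59162444 0.86240005] [-0.1185972   0.80902389  1.30872927  0.00633953  1.02807977  1.51196295]
```

View pics/sd7.png

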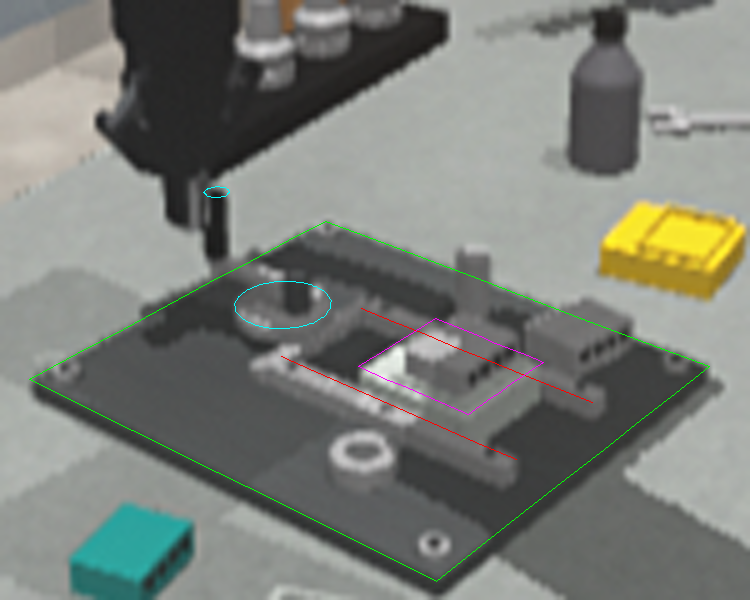

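```bash
python3 - <<'E'
from h import *
P=np.load('P.npy')
print(axes(),yaw(),np.degrees(P[2]))
for x,z in [(-.195,.15),(-.195,.023)]: T=fx(P,x,0,z); print(T,rel(T))
E
```

```text
[[-0.004 -0.062 -0.998]
 [ 0.005 -0.998  0.062]
 [-1.    -0.005  0.004]] -93.55488866938137 -6.492843959095495
[0.44616057 0.0353125  0.15      ] [-0.0668  0.0096  0.2618]
[0.44616057 0.0353125  0.023     ] [0.0602 0.0102 0.2613]
```

Call:
play_rows(
  series=[
    [0, -0.01, 0, 0],
    [0, -0.025, 0, 0],
    [-0.02, -0.03, 0, 0],
    [-0.05, -0.03, 0, 0],
    [-0.07, -0.03, 0.01, 1],
    [-0.07, -0.02, 0.04, 3],
    [-0.07, -0.01, 0.08, 3],
    [-0.07, 0, 0.12, 3],
    [-0.07, 0.005, 0.16, 3],
    [-0.07, 0.01, 0.2, 3],
    [-0.07, 0.01, 0.235, 3],
    [-0.067, 0.01, 0.262, 3],
    [-0.067, 0.01, 0.262, 3],
    [-0.067, 0.01, 0.262, 3],
  ],
)

```text
t: 10.7
tcp_pos: [0.4466, 0.0352, 0.1505]
tool_rot: [-0.705, 0.038, 0.707, 0.042]
force: [0.6, 0.3, -0.3]
finger_gap: -0.003
```

```bash
python3 - <<'E'
from h import *
P=np.load('P.npy')
st=manip.sense();print(st['tcp_pos'],yaw(),st['force'])
print(rel(fx(P,-.195,0,.023)),rel(fx(P,-.14,0,.023)))
s=grab('wrist'); cv2.imwrite('pics/w8.png',s['image']); overlay(s,P,0,.06,'w8o',(170,0,470,250),2.6)
s=grab('side'); overlay(s,P,0,.06,'sd8',(230,150,380,270),5,proj)
E
```

```text
[0.44657218 0.03521991 0.15054607] -96.48566035141394 [ 0.59248771  0.2983625  -0.29597998]
[1.275e-01 6.000e-04 1.000e-04] [ 0.1274  0.0005 -0.0549]
```

View pics/w8.png

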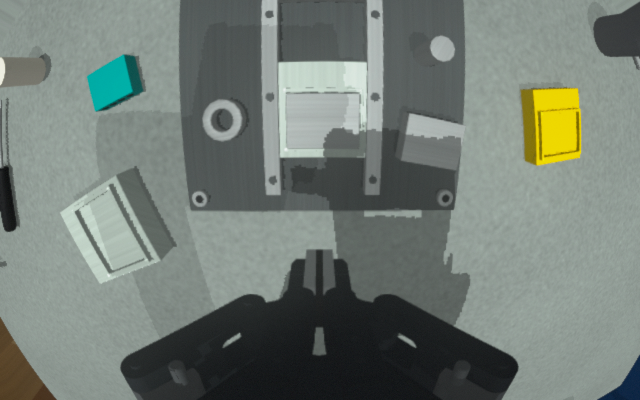

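View pics/sd8.png

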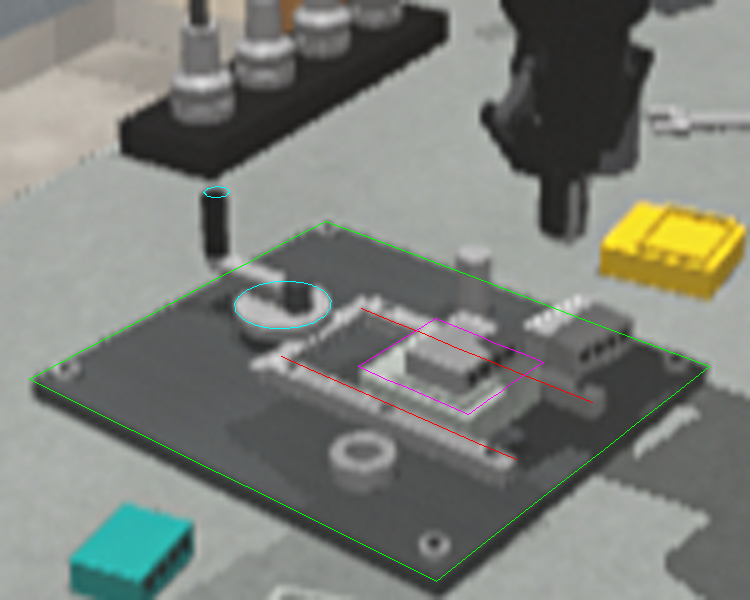

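Call:
play_rows(
  series=[
    [0.04, 0, 0, 0],
    [0.07, 0, 0, 0],
    [0.1, 0, 0, 0],
    [0.115, 0, 0, 0],
    [0.124, 0, 0, 0],
    [0.126, 0, 0, 0],
    [0.126, 0, -0.005, 0],
    [0.126, 0, -0.01, 0],
    [0.126, 0, -0.014, 0],
    [0.126, 0, -0.018, 0],
    [0.126, 0, -0.018, 0],
  ],
)

```text
t: 11.9
tcp_pos: [0.4673, 0.0331, 0.0251]
tool_rot: [0.707, -0.039, -0.705, -0.042]
force: [0.0, 0.2, -0.1]
finger_gap: -0.004
```

```bash
python3 - <<'E'
from h import *
P=np.load('P.npy')
st=manip.sense();print(st['tcp_pos'],yaw(),st['force'])
for x in(-.17,-.1105): print(rel(fx(P,x,0,.024)))
s=grab('wrist'); crop(s,220,100,420,300,'w9',3)
s=grab('side'); crop(s,290,190,390,270,'sd9',7)
E
```

```text
[0.46731626 0.033126   0.02507586] -96.542560103555 [ 0.03952325  0.17652734 -0.08664198]
[ 0.0011  0.0002 -0.0037]
[ 0.0012  0.0002 -0.0632]
```

View pics/w9.png

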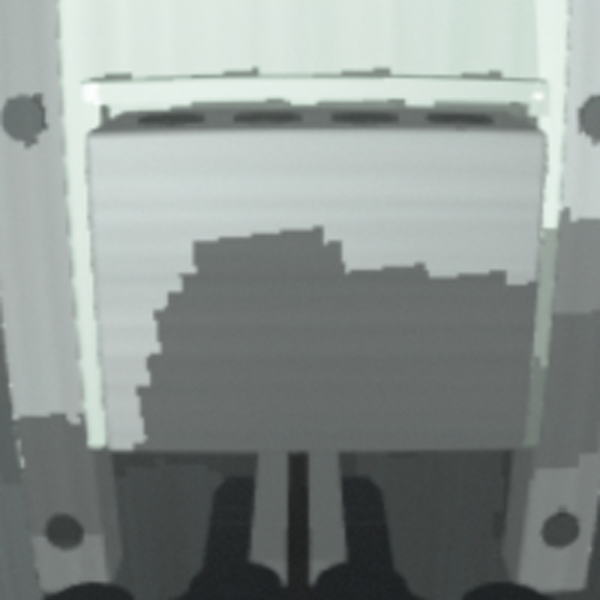

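View pics/sd9.png

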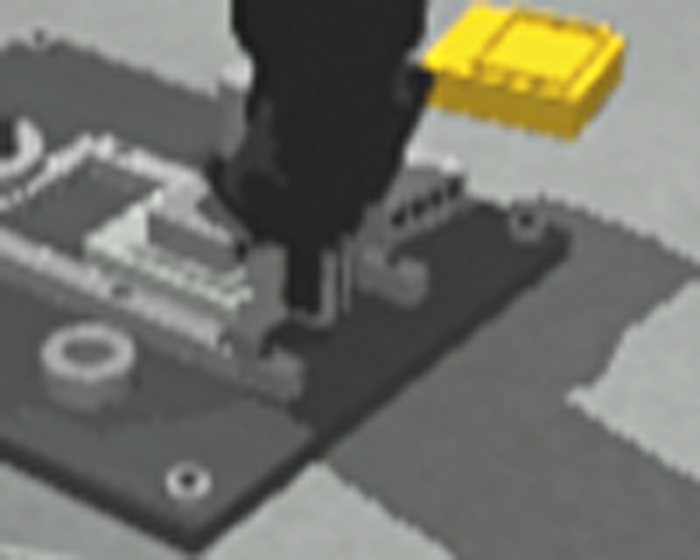

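Call:
play_rows(
  series=[
    [0, 0, -0.003, 0],
    [0, 0, -0.006, 0],
    [0, 0, -0.009, 0],
    [0, 0, -0.012, 0],
    [0, 0, -0.015, 0],
    [0, 0, -0.018, 0],
    [0, 0, -0.021, 0],
    [0, 0, -0.024, 0],
    [0, 0, -0.027, 0],
    [0, 0, -0.03, 0],
    [0, 0, -0.033, 0],
    [0, 0, -0.036, 0],
    [0, 0, -0.039, 0],
    [0, 0, -0.042, 0],
    [0, 0, -0.045, 0],
    [0, 0, -0.048, 0],
    [0, 0, -0.05, 0],
    [0, 0, -0.052, 0],
  ],
)

```text
t: 13.8
tcp_pos: [0.5131, 0.0284, 0.0244]
tool_rot: [-0.702, 0.038, 0.71, 0.042]
force: [-6.9, 0.6, 5.6]
finger_gap: 0.0
```

```bash
python3 - <<'E'
from h import *
P=np.load('P.npy')
st=manip.sense();print(st['tcp_pos'],yaw(),st['force'])
for x in(-.1105,): print(rel(fx(P,x,0,.024)))
s=grab('wrist'); crop(s,220,0,420,300,'w10',2)
s=grab('side'); overlay(s,P,0,.0,'sd10',(230,150,380,270),5,proj)
E
```

```text
[0.51314383 0.02838362 0.02441601] -96.48566035141394 [-6.89265356  0.5591967   5.56387131]
[ 0.0002  0.0007 -0.0172]
```

View pics/w10.png

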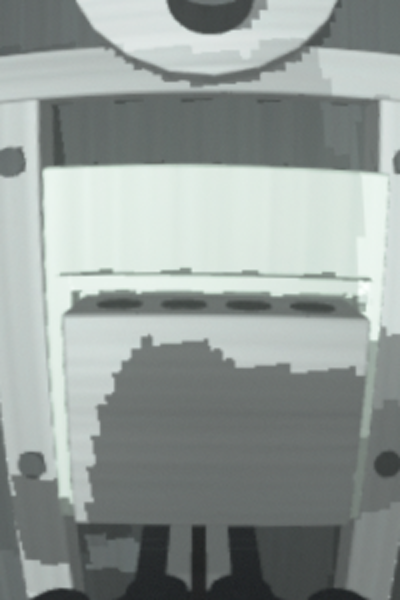

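View pics/sd10.png

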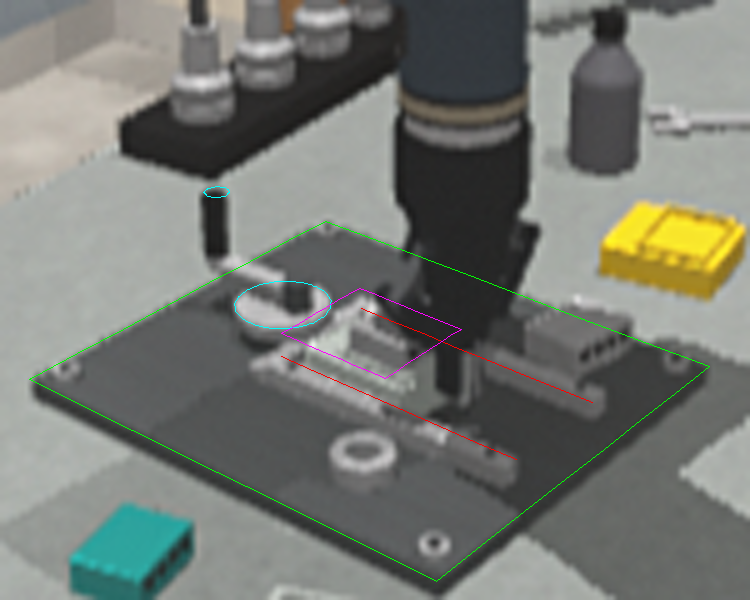

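Call:
play_rows(
  series=[
    [0, 0, -0.008, 0],
    [0, 0, -0.011, 0],
    [0, 0, -0.013, 0],
    [0, 0, -0.015, 0],
    [0, 0, -0.017, 0],
    [0, 0, -0.019, 0],
    [0, 0, -0.021, 0],
    [0, 0, -0.022, 0],
  ],
)

```text
t: 14.7
tcp_pos: [0.5298, 0.0264, 0.0238]
tool_rot: [-0.698, 0.038, 0.714, 0.042]
force: [-14.0, 0.1, 9.1]
finger_gap: 0.002
```

```bash
python3 - <<'E'
from h import *
P=np.load('P.npy')
st=manip.sense();print(st['tcp_pos'],yaw(),st['force'])
for x in(-.1105,): print(rel(fx(P,x,0,.024)))
s=grab('wrist'); crop(s,220,0,420,300,'w11',2)
E
```

```text
[0.52982588 0.02641131 0.02384368] -96.48566035141394 [-13.98773376   0.09671351   9.11841677]
[-0.0002  0.0006 -0.0004]
```

View pics/w11.png

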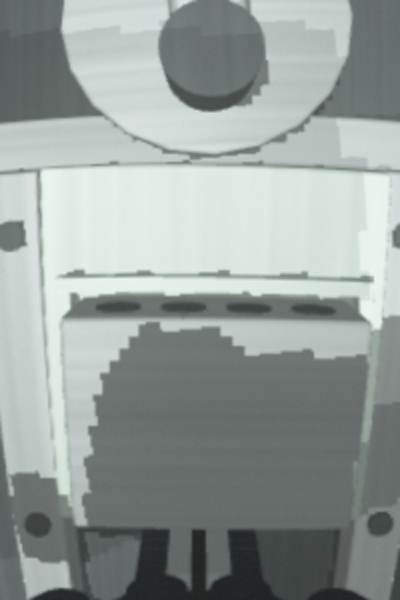

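Call:
play_rows(
  series=[
    [0, 0, -0.008, 0],
    [0, 0, -0.01, 0],
    [0, 0, -0.012, 0],
    [0, 0, -0.012, 0],
    [0, 0, -0.012, 0],
  ],
)

```text
t: 15.25
tcp_pos: [0.5296, 0.0266, 0.0233]
tool_rot: [-0.689, 0.037, 0.723, 0.042]
force: [-20.2, 0.5, 14.9]
finger_gap: -0.002
```

```bash
python3 - <<'E'
from h import *
P=np.load('P.npy')
st=manip.sense();print(st['tcp_pos'],yaw(),st['force'])
s=grab('wrist'); crop(s,260,30,380,130,'w12',6)
E
```

```text
[0.5295992  0.02664633 0.02325971] -96.37182240379465 [-20.15648309   0.46941197  14.93809043]
```

View pics/w12.png

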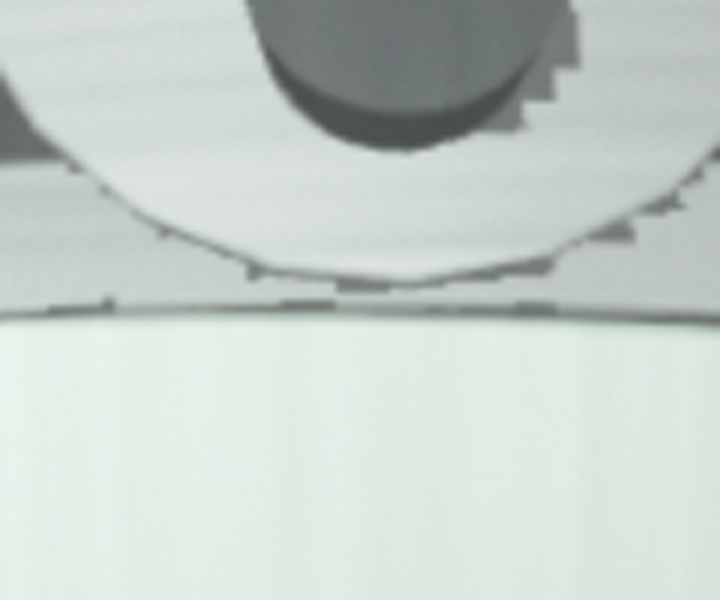

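Call:
play_rows(
  series=[
    [0, 0, 0.003, 0],
    [0, 0, 0.008, 0],
    [0, 0, 0.015, 0],
    [0, 0, 0.025, 0],
    [0, 0, 0.03, 0],
    [0, 0, 0.03, 0],
  ],
)

```text
t: 15.9
tcp_pos: [0.499, 0.0302, 0.0247]
tool_rot: [-0.689, 0.036, 0.723, 0.042]
force: [0.7, 0.2, -0.2]
finger_gap: 0.002
```

```bash
python3 - <<'E'
from h import *
P=np.load('P.npy')
st=manip.sense();print(st['tcp_pos'],yaw(),st['force'],axes())
E
```

```text
[0.49895922 0.03017653 0.02467165] -96.37182240379465 [ 0.68155923  0.20043359 -0.20192759] [[-0.048 -0.111 -0.993]
 [ 0.011 -0.994  0.111]
 [-0.999 -0.005  0.049]]
```

Clear of the slide. Next I lift and back off for a final look.

Call:
play_rows(
  series=[
    [-0.03, 0, 0.01, 0],
    [-0.07, 0, 0.02, 0],
    [-0.11, 0, 0.03, 0],
    [-0.15, 0, 0.03, 0],
    [-0.18, 0, 0.03, 0],
    [-0.2, 0, 0.03, 0],
    [-0.2, 0, 0.03, 0],
  ],
)

```text
t: 16.6
tcp_pos: [0.4813, 0.031, 0.2289]
tool_rot: [-0.692, 0.037, 0.72, 0.042]
force: [-0.5, 0.3, -0.1]
finger_gap: -0.002
```

```bash
python3 - <<'E'
from h import *
P=np.load('P.npy')
st=manip.sense();print(st['tcp_pos'],st['force'])
s=grab('wrist'); cv2.imwrite('pics/w13raw.png',s['image']); overlay(s,P,0,0,'w13',(200,0,440,250),2.4)
s=grab('side'); overlay(s,P,0,.0,'sd13',(230,150,380,270),5,proj)
E
```

```text
[0.48133627 0.03096532 0.22889922] [-0.50836694  0.26070053 -0.13870287]
```

View pics/w13.png

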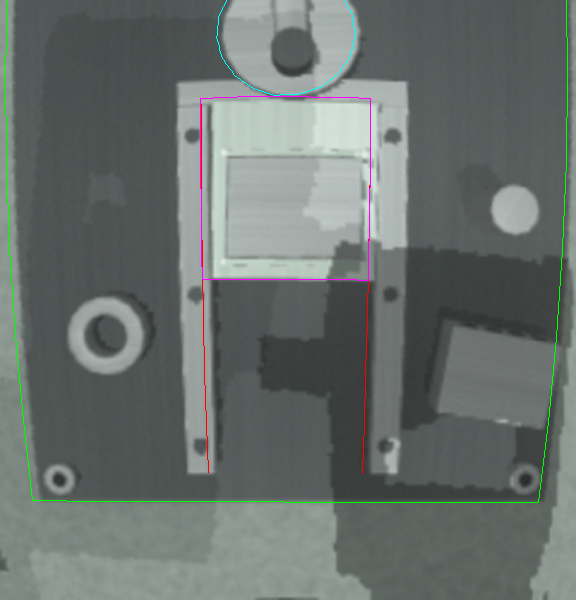

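View pics/sd13.png

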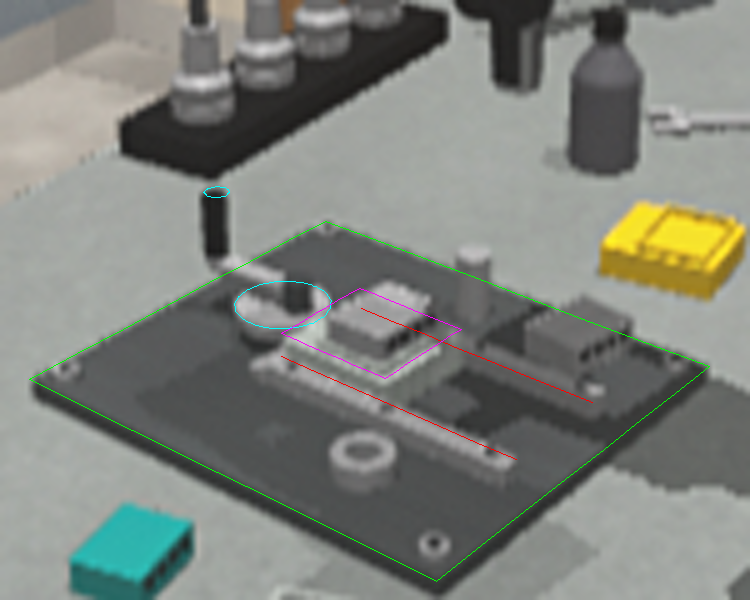

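```bash
python3 -c "
from h import *
print(manip.sign_off())"
```

```text
the job is handed in; nothing more can be done
None
```

I turned the cam by pushing its post from about 2.29 rad round to about 0 rad, with roughly 6 N at the post. I then pushed the slide in the channel about 59 mm up to the stop bar, backed off and handed the job in at about 17 s.

- **Slide:** the last push rose from 14 to 20 N with no further movement, and the final pictures show no gap to the bar. The slide is straight and the block is in its nest.
- **Cam and surroundings:** the cam is still at its low point. The spare block, plug gauge and collar look unmoved; the wrench, screwdriver, roller and oil can were not checked one by one. The arm is clear of everything.
- **What disagreed:**
  - My estimated fixture outline sits about 4 mm sideways off the rails in the last wrist picture. I therefore judged "home" by the rise in force and the closed gap, not by that outline.
  - The tool tilted about 3° during the final push and carried up to 15 N upward force, so it was pressing the slide down.
  - At first contact the post pressed on the sloping part of the finger. I backed off and raised the tool 8 mm, but 2 to 5 N of upward force remained for much of the turn.

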